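# Clamp a contact probe in the tilting fixture chuck

## Robot

A 6-joint arm with a two-finger parallel gripper is mounted at the origin on the work surface. World frame = base frame: x ahead of the robot, y to its left, z up, the work surface at z = 0. Lengths are in m, angles in rad, forces in N, time in s.
With the tool pointing down it reaches from about 0.275 to 0.825 m from the base axis. Payload 5.2 kg.
Tool frame: the origin (TCP) lies midway between the tips of the shut fingers; the grasp point (between the pads) lies 19 mm behind it; z points along the fingers, y is the line along which they close (so a half turn about z gives the same grasp; the last joint's range is limited). The gripper opens to 93 mm and grips with 3 to 60 N. Pads are 15 mm wide; open, the fingers measure 128 mm over their backs; the gripper's body (75 mm by 188 mm) begins 65 mm behind the grasp point.
Start: joints at [1.034, 0.259, 1.535, -0, 1.348, -0.203], TCP at [0.18, 0.52, 0.219] pointing down, gripper open.
Joint ranges: [-3.14, 3.14], [-0.91, 2.08], [0.19, 2.58], [-1.22, 4.36], [0.22, 2.71], [-3.12, 3.12]. Speed limits (rad/s): [2.57, 2.57, 3.14, 3.14, 3.14, 3.14].

## Interface

Orientations are given as a rotation vector (axis times angle).
In Python, from station import ctrl gives the robot as it stands. Calls block until the motion is done:
- ctrl.move_to(position, orientation): joint-space move of the TCP to a pose.
- ctrl.movel(position, frame=None, rate=0.15, guard=None): straight line of the TCP; frame=None keeps the orientation; rate is the mean speed in m/s. With guard (N) it stops when the force on the tool has changed by that much, and returns True; else False.
- ctrl.move_j(angles): joint-space move.
- ctrl.let_go() and ctrl.gripper_close(force=None): open the fingers fully, or close them until they stop; force is the grip in N (None keeps the last).
- ctrl.wait(seconds).
- ctrl.inverse_kinematics(position, orientation): joint angles nearest the present ones, or None.
- ctrl.sense(): the state.
- ctrl.capture(name): name is "side" or "top"; returns the picture (384x512x3 uint8, red, green, blue); there is no depth.
- ctrl.calibration(name): a dict with "intrinsics" (3x3 intrinsics, pixels), "k1" (the pictures are not rectified: a ray, as slopes to the right and down, at radius r is drawn at 1 + k1 r^2 times it, then the intrinsics apply), "extrinsics" (4x4, takes a point from camera to world coordinates). Camera axes: x right, y down, z forward; pixel columns grow to the right and rows downward; lengths in m; the calibration is good to about 2 mm. A picture is of the moment at which its call begins. calibration takes no time and is no camera call.
A pose or a line that the arm cannot do raises ctrl.PlanningError and nothing moves.
- ctrl.close_job(): hands the job in; it is judged then, once.
Trained networks look in the newest picture that a camera, given by its name, has taken for a name from the list of things; names that differ only in an ending like _2 or _b are one class to them, and where a whole thing is asked for, a point or a joint stands for the part that bears it (a point fixed in the world has none). Each returns a list of dicts, best first, with "p" (0 to 1); they miss things now and then, are a little off and sometimes report something else, mostly with a low value. They report only what shows in the picture. A call takes as long as a camera call. They do not tell look-alikes from the thing itself.
- ctrl.masks_of(camera, target): "pixels" (384x512 bool, what is visible of it) and "extent" ([left, top, width, height] as shares, 0 to 1, of the picture: columns of its width, rows of its height, round what is visible of it).
- ctrl.mark_of(camera, target): "at" ([row, column] as shares, 0 to 1, of the picture: columns of its width, rows of its height: a listed point, or the origin of a listed thing).
The state is a dict: "t": time; "joints": joint angles; "qvel": joint speeds; "effort": joint torques, N m; "position": TCP position; "orientation": TCP orientation; "wrist_force": force on the tool from outside, world axes, zero at the start; "ft_torque": the same for the moment, N m; "width": finger opening in m; "gripper_force": force on a finger pad.
Only numpy, scipy, OpenCV 4.12 (cv2) and the standard library are available. Lean on these libraries where they do the work, as an engineer would, in place of code of your own. Each camera call takes 0.05 s, during which the arm holds its last target. There are 200 camera calls.

## Task

A brass contact probe stands loose in the open chuck on the test bench. Turn the chuck's knurled sleeve clockwise, as seen from above, until all three jaws grip the probe firmly, but do not crush it by overtightening; then tilt the chuck head forward to 30 degrees from upright and leave it there with the probe still clamped. Leave the spare probe and everything else on the bench alone.

Things in the scene. Friction and masses are not known exactly. Their poses are not given: they have to be found in the camera images.
- chuck: Chuck stand, bolted to the bench: grey plate 130 x 110 x 14 mm, two aluminium cheeks (31 to 41 mm either side of the middle, 90 mm high) carrying the tilting steel chuck head, jaws up. Origin: centre of the plate's underside. -x is its front, y runs along the tilt axis. White disc with a tick every 10 degrees and a pointer on the -y cheek.
- tilt_axis (a point): Point on the horizontal tilt axis, midway between the cheeks, 70 mm above the bench; axes as chuck (does not move).
- sleeve_grip (a point): Point on the chuck's axis where to grip the sleeve, 52 mm from the tilt axis; moves with the head (z out of the jaws, y along the tilt axis) but does not turn with the sleeve. The sleeve is a round knurled steel ring 52 mm in diameter, from 25 mm below this point to 10 mm above; nose, jaws and probe end 16, 28 and 38 mm above it.
- chuck_head (a joint): Tilt of the head in rad: 0 upright (on a stop), growing as the top leans to the chuck's front (-x of chuck), to 0.9. A stiff friction hinge (0.8 N m): it stays where it is left.
- chuck_sleeve (a joint): Turn of the sleeve in rad: grows clockwise seen from above (closing), range 0 to 3.8, starts between 0 and 0.6. Closing moves all three jaws in by 3 mm per rad together. Friction is 0.25 N m (either sign when the hand rests); once the jaws bite the torque climbs by about 1 N m per rad: 0.2 more is firm, 0.8 more crushes. Self-locking: let go, it stays tight.
- jaw0: Steel chuck jaw, 8 mm deep, 6 mm wide, 40 mm tall, standing 12 mm out of the nose. The three jaws are 120 degrees apart; each jaw's gripping face is 12 mm from the chuck's axis at sleeve value 0. Origin: offset along its local x from the chuck's axis by minus its travel, at the tilt axis' height; x points outwards.
- jaw1: The second jaw, as jaw0.
- jaw2: The third jaw, as jaw0.
- probe_a: Thin brass contact probe, 72 mm long, shank 8 mm in diameter, foot 14 mm in diameter and 10 mm high, 28 to 56 g. Origin: centre of the foot's underside, z up along the probe. Either this one or probe_b stands loose in the chuck, its foot in a shallow recess 18 mm above the tilt axis; the other stands in the probe stand.
- probe_b: Thick brass contact probe, as probe_a but shank 11 mm in diameter.
- probe_stand: Aluminium stand for the spare probe, fixed: foot 70 mm in diameter, slim post with a cup 32 mm wide on top, 96 mm high; the spare's tip reaches 160 mm above the bench. Origin: centre of its underside.
- blank_terminal: White block 30 x 50 x 20 mm lying in the red parts bin (120 x 160 x 45 mm); bystander. Origin: underside centre.
- screwdriver: Screwdriver, 170 mm long, lying on the bench; bystander. Origin: underside centre.
- battery_pack: Flat black battery pack 85 x 55 x 12 mm; bystander. Origin: underside centre.
- tape_roll: Roll core of cardboard, 90 mm across, 24 mm high; bystander. Origin: underside centre.
- cleaner_bottle: White bottle 48 mm in diameter, 110 mm high; bystander. Origin: underside centre.
- adapter_block: Grey connector block 70 x 40 x 26 mm; bystander. Origin: underside centre.
Not all that is in view belongs to the job. Of the things that look like the chuck, the smaller one is meant.

How it is judged:
On the way:
1. with the head upright, every jaw presses on the probe with more than 6 N ((contact force between each of jaw0, jaw1, jaw2 and probe_a above 6 N or contact force between each of jaw0, jaw1, jaw2 and probe_b above 6 N) and value of joint chuck_head below 0.12 rad), for 0.2 s.
At the end, for the whole second after the job is handed in: Every jaw presses on the probe with more than 5 N, the probe's foot is within 22 mm of the tilt axis (still home in its recess), and the head is at rest, leaning 30 degrees forward (26 to 34 degrees) ((contact force between each of jaw0, jaw1, jaw2 and probe_a above 5 N or contact force between each of jaw0, jaw1, jaw2 and probe_b above 5 N) and value of joint chuck_head between 0.4536 and 0.5934 rad and velocity of joint chuck_head below 0.05 rad/s and distance between any of probe_a, probe_b and tilt_axis below 0.022 m); the robot touches nothing.
It fails at once if a probe is moved more than 30 mm (spare disturbed, or clamped one pulled out) (distance of any of probe_a, probe_b from where it was at the start of the episode above 0.03 m).
It fails at once if a bystander on the bench is moved more than 20 mm (distance of any of blank_terminal, screwdriver, battery_pack, tape_roll, cleaner_bottle, adapter_block from where it was at the start of the episode above 0.02 m).
It fails at once if overtightened: a jaw presses with more than 90 N (contact force between any of jaw0, jaw1, jaw2 and anything else above 90 N).
It also fails if it takes over 51 s, if anything falls off the work surface, if the arm or the gripper's body presses on something with over 40 N, if the wrist force passes 120 N, or if a joint passes its speed limit or range.

## Working session

There is one attempt and no reset: what is moved stays moved. The work goes in short steps, each a Python script; the robot and the scene stay as the last script left them, time stands still between calls to the robot, and variables do not carry over. Pictures are saved under pics/ and viewed, at most 10 in all, crops included, and the job is handed in when it is done.

```bash
mkdir -p pics; ls
python3 - <<'E'
from station import ctrl
import cv2,numpy as np
ims=[]
for c in("side","top"):
    im=ctrl.capture(c); cv2.imwrite(f"pics/{c}0.png",im[...,::-1])
    k=ctrl.calibration(c); print(c,k)
    for t in("chuck","tilt_axis","sleeve_grip","probe_a","probe_stand"):
        print(t,[(np.round(np.array(d["at"])*[384,512],1).tolist(),round(d["p"],2)) for d in ctrl.mark_of(c,t)])
print(ctrl.sense())
E
```

```text
pics
side {'intrinsics': array([[425.53941926,   0.        , 262.49748371],
       [  0.        , 425.53941926, 186.93895188],
       [  0.        ,   0.        ,   1.        ]]), 'k1': 0.038499609718621514, 'extrinsics': array([[-0.99864988, -0.03892937,  0.03439351,  0.42517322],
       [-0.05179779,  0.6962498 , -0.71592821,  0.78490041],
       [ 0.00392416, -0.71674313, -0.69732624,  0.86769988],
       [ 0.        ,  0.        ,  0.        ,  1.        ]])}
chuck [([190.8, 246.4], 0.89), ([337.2, 376.2], 0.71)]
tilt_axis [([319.2, 380.1], 0.69), ([173.0, 241.8], 0.6)]
sleeve_grip [([298.9, 396.9], 0.96), ([155.0, 239.5], 0.93), ([152.3, 187.8], 0.7)]
probe_a [([286.7, 232.8], 0.51)]
probe_stand [([311.4, 234.9], 0.57)]
top {'intrinsics': array([[476.05655295,   0.        , 262.29546211],
       [  0.        , 476.05655295, 191.14958952],
       [  0.        ,   0.        ,   1.        ]]), 'k1': -0.15991887184325065, 'extrinsics': array([[-0.02139477, -0.99807958,  0.0581327 ,  0.37135901],
       [-0.99975853,  0.02106669, -0.00625064,  0.00708682],
       [ 0.00501397, -0.058
[... 363 characters left out ...]
)]
{'t': 0.6, 'joints': array([ 1.03420096e+00,  2.58565987e-01,  1.53498955e+00, -4.83071721e-06,
        1.34800254e+00, -2.02829560e-01]), 'qvel': array([ 1.18081928e-03,  5.34462059e-05, -1.52713943e-03,  3.07042903e-03,
       -6.95030542e-04,  4.58201865e-04]), 'effort': array([ 1.07428673e-04, -4.36945868e+01, -2.84183156e+01,  7.19149271e-02,
        3.14792572e-02, -1.49166908e-05]), 'position': array([0.18018121, 0.51965783, 0.21867527]), 'orientation': array([5.21843523e-01, 3.09793119e+00, 4.79680507e-05]), 'wrist_force': array([-0.07362166,  0.02531946,  0.09580377]), 'ft_torque': array([ 0.02858823,  0.00634824, -0.02058798]), 'gripper_force': 0.0, 'width': 0.09317171986886169}
```

View pics/side0.png

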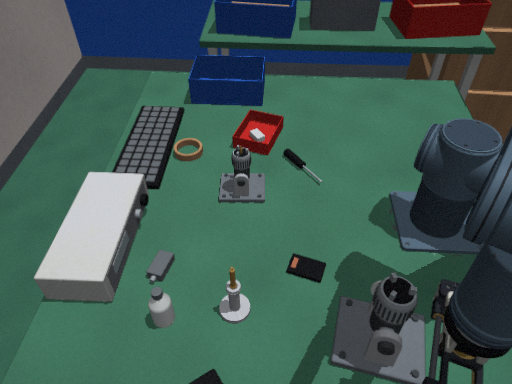

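View pics/top0.png

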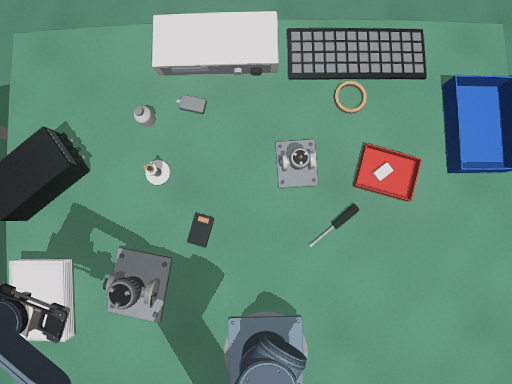

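```bash
cat > h.py <<'E'
from station import ctrl
import cv2,numpy as np
from scipy.optimize import least_squares
from scipy.spatial.transform import Rotation as R
C={c:ctrl.calibration(c) for c in("side","top")}
def proj(c,P):
    k=C[c];E=k["extrinsics"];q=(np.atleast_2d(P)-E[:3,3])@E[:3,:3]
    s=q[:,:2]/q[:,2:];s=s*(1+k["k1"]*(s**2).sum(1,keepdims=True))
    K=k["intrinsics"];return s@K[:2,:2].T+K[:2,2]   # col,row
def locate(obs,z=None):
    """obs: {cam:(row,col)}; z optional known height"""
    f=lambda p:np.concatenate([(proj(c,[p[0],p[1],p[2] if z is None else z])[0]-np.array(o)[::-1]) for c,o in obs.items()])
    s=least_squares(f,[.45,0,.05]);return s.x,s.fun
E
python3 - <<'E'
from h import *
for n,o in dict(plate=((190.8,246.4),(158.9,295.2)),axis=((173,241.8),(158.7,297.2)),grip=((155,239.5),(156.3,300.2))).items():
    print(n,*[np.round(v,4) for v in locate(dict(side=o[0],top=o[1]))])
a=cv2.imread("pics/side0.png")[135:210,205:280];b=cv2.imread("pics/top0.png")[130:195,265:330]
cv2.imwrite("pics/crop1.png",np.hstack([cv2.resize(x,(400,400),interpolation=cv2.INTER_CUBIC) for x in(a,b)]))
E
```

```text
plate [ 0.5263 -0.0955 -0.0067] [-4.0473 -0.5009  0.0715  3.92  ]
axis [ 0.5277 -0.0956  0.0617] [-0.6281 -0.079   0.0132  0.6007]
grip [ 0.5288 -0.0983  0.1246] [ 0.608   0.0777 -0.0148 -0.5733]
```

View pics/crop1.png

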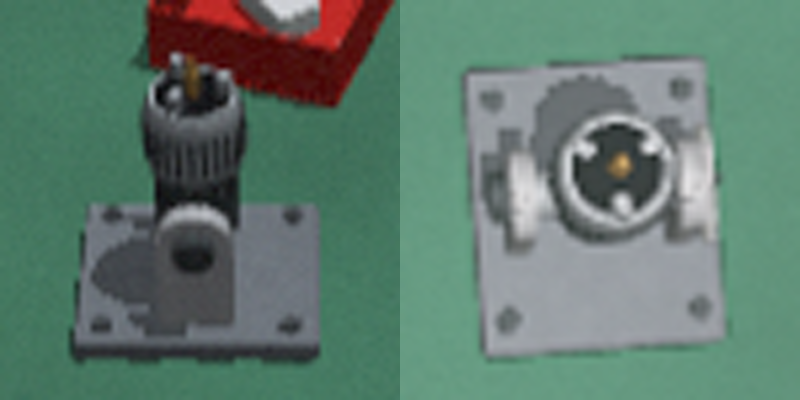

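The pictures show the small chuck at about side (241,170) and top (300,158), with a thin-looking probe standing in it. Its disc isn't visible on the +y cheek, so the disc is on world -y and the front faces the robot (-x). Next I refine the pose from the plate corners and check reach.

Run:
```python
from h import *
T=np.array([(467,72),(705,58),(723,338),(487,355)],float);T[:,0]-=400;T=T*65/400+[265,130]-0.4
S=np.array([(92,205),(318,205),(318,345),(75,345)],float)*75/400+[205,135]-.4
L=np.array([(65,55),(65,-55),(-65,-55),(-65,55)])/1e3
LS=np.array([(65,-55),(-65,-55),(-65,55),(65,55)])/1e3
def pts(p,l):
    c,s=np.cos(p[2]),np.sin(p[2]);return np.c_[l@np.array([[c,s],[-s,c]])+p[:2],np.full(4,.014)]
ft=lambda p:(proj("top",pts(p,L))-T).ravel()
s=least_squares(ft,[.52,-.095,0]);print("top",s.x,s.fun.round(1))
fs=lambda p:(proj("side",pts(p,LS))-S).ravel()
for l in(0,1):
    if l: LS=np.roll(LS,1,0)
    s2=least_squares(fs,[.52,-.095,0]);print("side",s2.x,s2.fun.round(1))
for c in C:
  print(c,proj(c,[[s.x[0],s.x[1],z] for z in(0,.07,.122,.138,.16)]).round(1).tolist())
print("nose", locate({"top":(158.5,300)},.138)[0])
for n in("chuck","sleeve_grip"):
  for c in C:
    ctrl.capture(c)
    for d in ctrl.masks_of(c,n):
        r,q=np.nonzero(d["pixels"]);print(n,c,round(d["p"],2),len(r),q.min(),q.max(),r.min(),r.max())
x,y=s.x[:2]
for yaw in np.arange(-3,3.2,.5):
    o=(R.from_euler("z",yaw)*R.from_euler("x",np.pi)).as_rotvec()
    q=ctrl.inverse_kinematics([x,y,.103],o);print(round(yaw,2),None if q is None else np.round(q,2))
```

```text
top [ 0.52357996 -0.09704088  0.04267952] [-0.5 -0.4  0.3 -0.5  0.8  0.6 -0.6  0.3]
side [ 0.52580506 -0.09345106  0.04807507] [-0.7 -0.3  0.6 -0.1  0.6  0.2 -0.4 -0. ]
side [ 0.5258638  -0.0942262  -1.51639721] [ 2.7 -2.6 -2.9 -2.6 -2.9  2.5  3.   2.5]
side [[243.3, 188.3], [242.6, 170.5], [242.0, 156.2], [241.9, 151.6], [241.6, 145.2]]
top [[296.0, 163.5], [298.0, 160.4], [299.7, 157.9], [300.2, 157.1], [300.9, 156.0]]
nose [ 0.52009785 -0.09645333  0.05      ]
chuck side 0.84 7802 330 425 273 383
chuck side 0.73 1675 220 265 147 201
chuck top 0.93 3750 104 172 248 322
chuck top 0.55 1876 275 318 139 187
sleeve_grip side 0.85 2051 370 416 272 332
sleeve_grip side 0.63 412 232 250 146 174
sleeve_grip side 0.41 594 145 174 250 282
sleeve_grip top 0.9 983 107 156 276 309
sleeve_grip top 0.8 340 287 309 149 168
-3.0 [-0.39  0.33  1.73  0.    1.07 -2.11]
-2.5 [-0.39  0.33  1.73 -0.    1.07 -2.61]
-2.0 [-0.39  0.33  1.73 -0.    1.07 -3.11]
-1.5 [-0.39  0.33  1.73 -0.    1.07  2.68]
-1.0 [-0.39  0.33  1.73 -0.    1.07  2.18]
-0.5 [-0.39  0.33  1.73  0.    1.07  1.68]
0.0 [-0.39  0.33  1.73 -0.    1.07  1.18]
0.5 [-0.39  0.33  1.73  0.    1.07  0.68]
1.0 [-0.39  0.33  1.73 -0.    1.07  0.18]
1.5 [-0.39  0.33  1.73 -0.    1.07 -0.32]
2.0 [-0.39  0.33  1.73  0.    1.07 -0.82]
2.5 [-0.39  0.33  1.73  0.    1.07 -1.32]
3.0 [-0.39  0.33  1.73  0.    1.07 -1.82]
```

Run:
```python
from h import *
x,y=.5247,-.0955
o=(R.from_euler("z",np.pi+.045)*R.from_euler("x",np.pi)).as_rotvec()
p=ctrl.sense()["position"]; ctrl.movel([p[0],p[1],.28],rate=.3)
q=np.array(ctrl.inverse_kinematics([x,y,.24],o));print(q.round(2))
if q[5]>0: raise SystemExit("j6 branch")
ctrl.move_j(q); print(ctrl.movel([x,y,.103],rate=.15,guard=8))
s=ctrl.sense();print(s["t"],s["position"],s["wrist_force"],s["ft_torque"])
im=ctrl.capture("top")
ctrl.gripper_close(force=20)
s=ctrl.sense();print(s["t"],s["position"],s["wrist_force"],s["ft_torque"],s["width"],s["gripper_force"],s["joints"])
a=ctrl.capture("side")
cv2.imwrite("pics/g1.png",np.hstack([cv2.resize(v[:,:,::-1],(400,400)) for v in(a[110:210,190:290],im[110:210,250:350])]))
```

```text
[-0.39  0.21  1.54  0.    1.39 -2.01]
False
4.925 [ 0.52539991 -0.09566548  0.10382911] [-0.26381585  0.81229732  0.08799751] [ 0.00280328 -0.02936773  0.03040324]
5.7 [ 0.52472499 -0.09594785  0.10307077] [-0.09354133 -1.82566078  0.29662954] [-0.22736089  0.07441312 -0.04425062] 0.05176289691093015 19.999495446681976 [-3.89689412e-01  3.36142200e-01  1.73247081e+00 -6.53905232e-04
  1.07269729e+00 -2.00509996e+00]
```

View pics/g1.png

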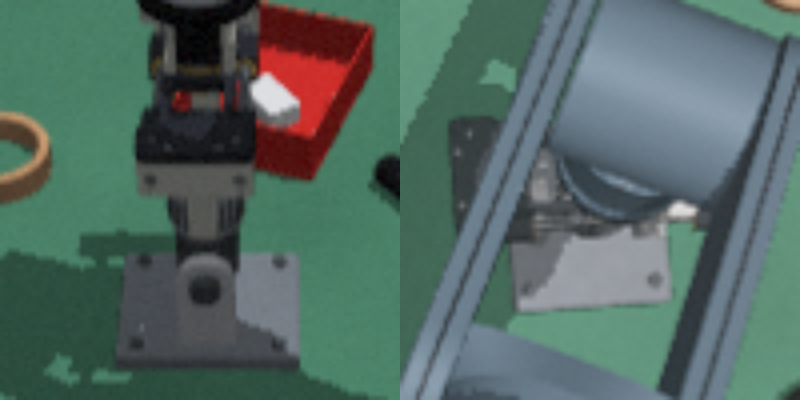

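The gripper sits centred on the sleeve at a width of 51.8 mm, with low side force. Next I turn the sleeve while watching the torque.

Run:
```python
from h import *
ctrl.gripper_close(force=55)
def log():
    s=ctrl.sense();print(round(s["t"],2),"j6",round(s["joints"][5],3),"T",s["ft_torque"].round(3),"F",s["wrist_force"].round(1),"w",round(s["width"],4),"e6",round(s["effort"][5],3));return s
s=log();q=np.array(s["joints"])
for d in(.3,.5,.5):
    q[5]+=d;ctrl.move_j(q);log()
```

```text
5.97 j6 -2.005 T [-0.531  0.109 -0.019] F [-0.8 -4.1  0. ] w 0.0513 e6 -0.029
6.36 j6 -1.709 T [-0.245  0.079 -0.222] F [-0.6 -2.6 -0.4] w 0.0511 e6 0.036
6.91 j6 -1.209 T [-0.384 -0.025 -0.226] F [-0.6 -3.   0.6] w 0.0513 e6 -0.115
7.46 j6 -0.709 T [-0.344 -0.123 -0.208] F [-0.5 -1.9 -0.8] w 0.0513 e6 -0.115
```

Run:
```python
from h import *
def log():
    s=ctrl.sense();print(round(s["t"],2),"j6",round(s["joints"][5],3),"cmd",round(q[5],3),"T",s["ft_torque"].round(3),"F",s["wrist_force"].round(1),"e6",round(s["effort"][5],3));return s
q=np.array(ctrl.sense()["joints"])
for i in range(17):
    q[5]+=.1;ctrl.move_j(q);s=log()
    if abs(s["ft_torque"][2]+.215)>.15: break
```

```text
7.71 j6 -0.614 cmd -0.609 T [-0.42  -0.08  -0.271] F [-0.6 -3.1  0.1] e6 0.048
7.96 j6 -0.514 cmd -0.509 T [-0.415 -0.072 -0.235] F [-0.6 -2.7 -0.6] e6 0.059
8.21 j6 -0.415 cmd -0.409 T [-0.436 -0.118 -0.265] F [-0.3 -2.3 -1.3] e6 0.056
8.46 j6 -0.315 cmd -0.309 T [-0.488 -0.133 -0.253] F [-0.1 -2.2 -0. ] e6 0.055
8.71 j6 -0.215 cmd -0.209 T [-0.502 -0.089 -0.242] F [ 0.1 -2.8 -1.1] e6 0.054
8.96 j6 -0.115 cmd -0.109 T [-0.509 -0.106 -0.177] F [-0.4 -1.3 -0.5] e6 0.054
9.21 j6 -0.015 cmd -0.009 T [-0.578 -0.098 -0.283] F [ 0.  -3.5 -1.7] e6 0.054
9.46 j6 0.085 cmd 0.091 T [-0.577 -0.132 -0.22 ] F [ 0.5 -2.2 -0.4] e6 0.054
9.71 j6 0.185 cmd 0.191 T [-0.615 -0.093 -0.222] F [ 0.9 -3.1 -1.3] e6 0.054
9.96 j6 0.285 cmd 0.291 T [-0.708 -0.087 -0.251] F [ 0.3 -3.2 -0.7] e6 0.054
10.21 j6 0.385 cmd 0.391 T [-0.755 -0.08  -0.257] F [ 1.6 -3.3 -1.6] e6 0.054
10.46 j6 0.485 cmd 0.491 T [-0.737 -0.15  -0.254] F [-0.2 -3.4 -1.6] e6 0.054
10.71 j6 0.585 cmd 0.591 T [-0.744 -0.151 -0.303] F [ 1.5 -2.4 -2.6] e6 0.054
10.96 j6 0.685 cmd 0.691 T [-0.823 -0.12  -0.264] F [ 0.2 -4.2 -1.4] e6 0.077
11.21 j6 0.785 cmd 0.791 T [-0.84  -0.127 -0.158] F [ 0.7 -4.  -2.1] e6 0.146
11.46 j6 0.885 cmd 0.891 T [-0.852 -0.1   -0.022] F [ 1.1 -3.8 -2.2] e6 0.22
```

Torque has climbed about 1 N m per rad since j6≈0.67, so the jaws bit there. The 2.67 rad of travel to that point matches the thin probe. I tighten to about 0.43 rad past the bite.

Run:
```python
from h import *
def log():
    s=ctrl.sense();print(round(s["t"],2),"j6",round(s["joints"][5],3),"T",s["ft_torque"].round(3),"F",s["wrist_force"].round(1),"e6",round(s["effort"][5],3),s["position"].round(4));return s
q=np.array(ctrl.sense()["joints"])
for i in range(2):
    q[5]+=.11;ctrl.move_j(q);log()
ctrl.wait(.4);s=log()
# check the arc
o0=R.from_rotvec(s["orientation"]);ax=np.array([-np.sin(.045),np.cos(.045),0]);c=np.array([.5247,-.0955,.07])
for a in(0,10,20,30):
    r=R.from_rotvec(-np.radians(a)*ax);p=c+r.apply(s["position"]-c)
    qq=ctrl.inverse_kinematics(p,(r*o0).as_rotvec());print(a,p.round(4),None if qq is None else np.round(qq,2))
```

```text
11.71 j6 0.989 T [-0.793 -0.065  0.035] F [ 0.6 -3.3 -2.6] e6 0.318 [ 0.5249 -0.0961  0.1031]
11.96 j6 1.099 T [-0.831 -0.028  0.078] F [ 0.3 -3.9 -1.3] e6 0.425 [ 0.5249 -0.096   0.1031]
12.36 j6 1.104 T [-0.774 -0.014  0.543] F [ 1.1 -2.8 -2.2] e6 0.518 [ 0.5249 -0.096   0.1031]
0 [ 0.5249 -0.096   0.1031] [-0.39  0.34  1.73 -0.    1.07  1.1 ]
10 [ 0.5192 -0.0963  0.1026] [-0.45  0.23  1.9   0.11  0.86  0.97]
20 [ 0.5136 -0.0965  0.1012] [-0.54  0.15  2.06  0.31  0.65  0.73]
30 [ 0.5084 -0.0968  0.0987] [-0.64  0.1   2.23  0.72  0.5   0.27]
```

Run:
```python
from h import *
s=ctrl.sense();o0=R.from_rotvec(s["orientation"]);p0=s["position"]
ax=np.array([-np.sin(.045),np.cos(.045),0]);c=np.array([p0[0],p0[1],.07])
for a in range(5,31,5):
    r=R.from_rotvec(-np.radians(a)*ax);p=c+r.apply(p0-c)
    ctrl.movel(p,(r*o0).as_rotvec(),rate=.008)
    s=ctrl.sense();print(a,round(s["t"],2),(s["position"]-p).round(4),"F",s["wrist_force"].round(1),"T",s["ft_torque"].round(2),"w",round(s["width"],4))
    if np.linalg.norm(s["wrist_force"])>60: break
ctrl.wait(.3);s=ctrl.sense()
print(np.degrees((R.from_rotvec(s["orientation"])*o0.inv()).as_rotvec()).round(2),s["wrist_force"].round(1))
im=ctrl.capture("side");cv2.imwrite("pics/t1.png",cv2.resize(im[110:210,190:290,::-1],(500,500)))
```

```text
5 12.87 [0.0007 0.0001 0.0001] F [ 5.5 -3.  -5.2] T [-0.55 -0.35  0.1 ] w 0.0512
10 13.38 [0.0008 0.     0.0002] F [ 4.2 -2.  -4.8] T [-0.43 -0.31  0.07] w 0.051
15 13.88 [0.0008 0.     0.0003] F [ 7.1 -3.3 -5.4] T [-0.42 -0.25  0.14] w 0.0511
20 14.39 [0.0007 0.     0.0003] F [ 5.8 -3.5 -5.3] T [-0.25 -0.13  0.13] w 0.0515
25 14.9 [0.0007 0.     0.0004] F [ 5.8 -1.6 -6.1] T [-0.16 -0.13  0.13] w 0.0511
30 15.41 [0.0007 0.     0.0005] F [ 7.2 -2.8 -5.2] T [-0.07 -0.15  0.18] w 0.0514
[  1.37 -30.07  -0.07] [ 6.3 -2.7 -5.4]
```

View pics/t1.png

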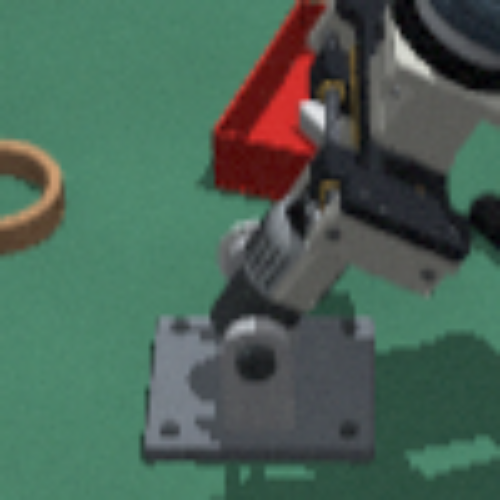

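Run:
```python
from h import *
ctrl.let_go();s=ctrl.sense();z=R.from_rotvec(s["orientation"]).apply([0,0,1]);print(s["t"],s["width"],s["wrist_force"].round(1),s["ft_torque"].round(2))
p=s["position"]
for d in(.12,.1,.08):
    try: ctrl.movel(p-d*z,rate=.1,guard=10);break
    except ctrl.PlanningError as e: print(d,e)
s=ctrl.sense();print(d,s["position"],s["wrist_force"].round(1),s["t"])
j=np.array(s["joints"]);j[0]+=.9;ctrl.move_j(j)
a=ctrl.capture("side");b=ctrl.capture("top");print(ctrl.sense()["t"])
cv2.imwrite("pics/f1.png",np.hstack([cv2.resize(v[:,:,::-1],(400,400),interpolation=cv2.INTER_CUBIC) for v in(a[135:210,205:280],b[130:195,265:330])]))
for c in C: print(proj(c,[[.525-r*np.sin(t),-.0955,.07+r*np.cos(t)] for r,t in((.09,np.radians(26)),(.09,np.radians(30)),(.09,np.radians(34)))]).round(1).tolist(),[ (np.array(d["at"])*[384,512]).round(1).tolist() for d in ctrl.mark_of(c,"sleeve_grip")])
```

```text
16.6 0.09323358029216217 [-0.3 -0.3  0.7] [-0.    0.41 -0.02]
0.12 [ 0.44825177 -0.09922495  0.20205672] [ 0.4 -0.9 -0.5] 17.95
19.5083
[[255.9, 148.8], [258.0, 149.7], [260.0, 150.7]] [[156.5, 250.1], [295.9, 396.8]]
[[300.4, 171.7], [300.4, 174.1], [300.3, 176.3]] [[294.5, 122.6], [166.7, 298.1]]
```

View pics/f1.png

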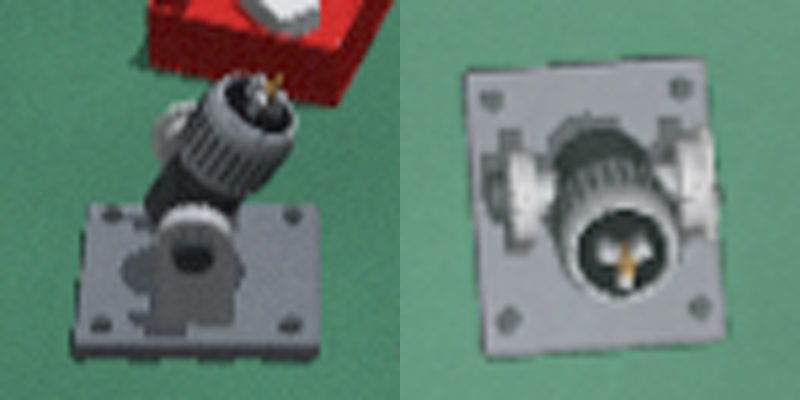

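The final view shows the head leaning forward with the probe between the three jaws. Its tip is at side (257,150) and top (302,174), against a predicted (258,150) and (300,174) for 30 degrees. The robot is clear.

```bash
python3 -c "
from station import ctrl
print(ctrl.close_job(),ctrl.sense()['t'])"
```

```text
the job is handed in; nothing more can be done
the job is handed in; nothing more can be done
```

I handed the job in at about 20 s: the thin probe is clamped about 0.43 rad past first bite, the head leans forward about 30 degrees by camera check, and the arm is clear; no verdict came back.

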